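# Put the notched drill battery on charge in its sloping cradle

## Task

Put the drill battery on charge: slide the thumb latch of the charging cradle aside so that its clear dust cover springs open, then take the battery pack with the notched corner, turn it to match the pocket, press it fully home so that it sits on the pocket's floor, and let go, leaving the cover open. Leave the other battery pack and the rest of the bench where they are.

Things in the scene. Friction and masses are not known exactly. Their poses are not given: they have to be found in the camera images.
- cradle: grey battery charging cradle, a fixed wedge 136 x 144 mm on plan; origin under it on the bench, pocket's centre right above at 80 mm. Its deck slopes 25 degrees, rising away from the robot; position and yaw vary. 'Deck axes' below: x up the slope, y level, to the robot's left, z square out of the deck (25 degrees from vertical, leaning to the robot).
- pocket (a point): centre of the charging pocket's floor; deck axes. Pocket 62.6 mm along x, 102.6 along y, 24 deep, walls 8 thick, rim at z = 24 mm. Its +x +y corner is filled to the rim by a block 26 mm along x, 36 along y: a pack enters one way round only.
- contact (a point): sprung steel contact, low in the pocket's +x wall, standing 4.5 mm out of it; deck axes; point at its centre, 6 mm above the floor. A pack slides in freely until about 10 mm above the floor, rests on the contact, then needs a push of about 10 to 20 N square to the deck until it bottoms; there it stays.
- latch_knob (a point): centre of the latch's black thumb knob, 16 mm along x, 40 along y, 26 high along z (deck axes), at the deck's lower, robot-side edge: 77 mm down the slope from the pocket's centre, 47 mm out from the pocket's floor. It slides along +y. Deck 21 mm below this point; shut cover's top 16.5 mm below, its edge 29 mm up the slope.
- latch (a joint): travel of the latch, m: 0 locked, up to 0.030 along the deck's +y; its tongue clears the cover's tab at 0.020. Takes about 3 N and stays where it is left.
- cover (a joint): angle of the clear dust cover over the pocket, rad: 0 shut, 2.5 fully open. Hinge along the deck's upper edge, 50 mm up the slope from the pocket's centre, 28 mm out from its floor; cover 98 long, 124 wide, 4 mm thick. A weak spring throws it up and away from the robot in about 1.5 s once the latch is clear; open, it leans back clear of the pocket.
- pack_mid (a point): centre (35 mm above the underside) of the battery pack to charge, 0.4 kg, upright on the bench, any yaw. Black base 60 mm along x, 100 along y, 30 high, its +x +y corner notched 26 along x, 36 along y; centred on it a grey grip block 36 x 62 x 40 mm high. Fully home: this point 35 mm out from the pocket's floor centre, its x, y, z axes along the deck's.
- other_mid (a point): centre, 35 mm above the underside, of another battery pack which belongs elsewhere: same grip block, but a plain rectangular base 56 mm along x and 116 mm along y, no notch. Leave it.
- cup: plain paper drinking cup, 80 mm across, 125 mm tall; origin under its centre. Bystander.
- tape: black tape measure standing upright, 68 x 34 x 60 mm; origin under its centre. Bystander.
- hammer: hammer lying on the bench; origin under it. Bystander.
- driver: screwdriver lying on the bench; origin under it. Bystander.
- slat: loose pine crate slat, 45 x 300 x 18 mm, lying across the far side of the bench; origin under its centre. Bystander.
- tub: steel bowl, 110 mm across, 50 mm high; origin under its centre. Bystander.
- drill: cordless drill lying on its side, without its battery; origin under its body. Bystander.
There are look-alikes about, which are no part of the job. Leave any red look-alike of the part that bears pack_mid alone.

How it is judged (in metres and radians):
On the way:
1. the latch is slid aside and the dust cover has sprung open (more than 1.8 rad) (value of joint cover above 1.8 rad), for 0.2 s.
At the end, for the whole second after the job is handed in: The notched pack sits in the pocket the right way round and fully home: its centre within 4 mm of the pocket's along the deck's x and y and 32 to 38 mm out from the pocket's floor, its axes within 0.06 rad of the deck's; the cover is still open (more than 1.8 rad) (x of pack_mid in the frame of pocket between -0.004 and 0.004 m and y of pack_mid in the frame of pocket between -0.004 and 0.004 m and z of pack_mid in the frame of pocket between 0.032 and 0.038 m and angle between the z axis of pack_mid and the z axis of pocket, either way round below 0.06 rad and angle between the x axis of pack_mid and the x axis of pocket, either way round below 0.06 rad and value of joint cover above 1.8 rad); the robot touches nothing.
It fails at once if the other battery pack is moved more than 25 mm (distance of other_mid from where it was at the start of the episode above 0.025 m).
It fails at once if another thing on the bench (cup, tape measure, hammer, screwdriver, slat, bowl, drill) is moved more than 40 mm (distance of any of cup, tape, hammer, driver, slat, tub, drill from where it was at the start of the episode above 0.04 m).
It also fails if it takes over 64 s, if anything falls off the work surface, if the arm or the gripper's body presses on something with over 40 N, if the wrist force passes 120 N, or if a joint passes its speed limit or range.

## Robot

A 6-joint arm with a two-finger parallel gripper is mounted at the origin on the work surface. World frame = base frame: x ahead of the robot, y to its left, z up, the work surface at z = 0. Lengths are in mm, angles in rad, forces in N, time in s.
With the tool pointing down it reaches from about 400 to 925 mm from the base axis. Payload 12.5 kg.
Tool frame: the origin (TCP) lies at the very end of the fingers, on their centre line; the grasp point (between the pads) lies 19 mm behind it; z points along the fingers, y is the direction in which the jaws open and shut (so a half turn about z gives the same grasp; the last joint's range is limited). The gripper opens to 95 mm and grips with 3 to 60 N. Pads are 20 mm wide; open, the fingers measure 119 mm over their backs; the gripper's body (75 mm by 180 mm) begins 59 mm behind the grasp point.
Start: joints at [-1.434, 0.491, 1.559, -0, 1.092, -0.106], TCP at [150.286, -606.68, 214.661] pointing down, gripper open.
Joint ranges: [-3.1, 3.1], [-0.84, 2.19], [0.05, 2.79], [-1.13, 4.28], [0.06, 2.93], [-2.69, 2.69]. Speed limits (rad/s): [2.22, 2.22, 2.79, 3.14, 3.14, 3.14].

## Interface

Orientations are given as [roll, pitch, yaw] about the fixed x, y, z axes, in that order (R = Rz(yaw) Ry(pitch) Rx(roll)).
In Python, from cell import env gives the robot as it stands.
- The arm moves only by the shell command python3 -m pendant 'ROWS'. ROWS is JSON, a list that holds one entry, the list of rows, each a list of 5 numbers: the opening, from 0 (shut) to 1 (fully open), then the shift along the tool's x, y, z in m, then the turn about the tool's z in rad. A call has exactly 8 rows; each row is the pose to reach, as a shift and turn from the pose commanded when the call began, along the tool's axes at that moment; what a row does not reach only later rows make up. A row lasts 1/10 s, in which the tool goes at most 50 mm and 8.59 degrees, less where a joint would pass 70% of its speed; a pose out of reach is approached as far as the arm can. A call with a gripper value outside its range is refused whole. The fingers move at their own pace and stop on an object; the grip force is fixed at half the most. Time passes only in rows, so rows that repeat a pose let the fingers close, or fill a call up. It gives the time, the measured TCP pose, the force and the opening at its end, in the units of the state.
- env.state(): the state, without advancing time (a new reading comes with each control period).
- env.read_camera(name): name is "scene" or "top" or "wrist"; returns a dict with "image" (420x560x3 uint8, blue, green, red), "range_z" (420x560 float32, mm along the optical axis (not along the pixel's ray), 0 where there is no reading), "fx", "fy", "cx", "cy" (pixels), "rvec" (rotation vector, rad) and "tvec" (3), from world to camera coordinates, as OpenCV has them; the wrist camera has in their place "tool_from_camera" (4x4, takes a point from camera to tool coordinates, whose origin is the TCP and whose axes are the flange's). Camera axes: x right, y down, z forward; pixel columns grow to the right and rows downward; lengths in mm; the calibration is good to about 2 mm. A picture is of the moment at which its call begins: read the wrist's pose just before it.
- env.job_done(): hands the job in, once; it reports no verdict.
The state is a dict: "t": time; "joints": joint angles; "qvel": joint speeds; "tau": joint torques, N m; "eef_pos": TCP position; "tcp_rot": TCP orientation; "ft_force": force on the tool from outside, world axes, zero at the start; "moment": the same for the moment, N m; "opening": opening from 0.0 (shut) to 1.0 (fully open).
Only numpy, scipy, OpenCV 4.12 (cv2) and the standard library are available. Lean on these libraries where they do the work, as an engineer would, in place of code of your own. Each camera call takes 0.05 s, during which the arm holds its last target. There are 200 camera calls.

## Working session

There is one attempt and no reset: what is moved stays moved. The work goes in short steps, Python scripts to look and compute and a shell command to move; the robot and the scene stay as the last step left them, time stands still between calls to the robot, and variables do not carry over. Pictures are saved under pics/ and viewed, about 8 in all and at most 12, crops included, and the job is handed in when it is done.

```bash
ls; mkdir -p pics
cat > h.py <<'E'
import numpy as np, cv2
from cell import env
from scipy.spatial.transform import Rotation as R
def cam(n):
    s=env.state(); c=env.read_camera(n)
    if n=='wrist':
        T=np.eye(4); T[:3,:3]=R.from_euler('xyz',s['tcp_rot']).as_matrix(); T[:3,3]=s['eef_pos']
        c['W']=T@np.array(c['tool_from_camera'])
    else:
        A=np.eye(4); A[:3,:3]=cv2.Rodrigues(np.array(c['rvec'],float))[0]; A[:3,3]=np.ravel(c['tvec']); c['W']=np.linalg.inv(A)
    return c
def cloud(c):
    z=c['range_z'].astype(float); v,u=np.mgrid[:z.shape[0],:z.shape[1]]
    p=np.stack([(u-c['cx'])/c['fx']*z,(v-c['cy'])/c['fy']*z,z],-1)
    P=p@c['W'][:3,:3].T+c['W'][:3,3]; P[z==0]=np.nan
    return P
E
python3 - <<'E'
from h import *
s=env.state(); print(s)
for n in('top','scene'):
    c=cam(n); cv2.imwrite(f'pics/{n}0.png',c['image']); print(n,c['W'].round(2).tolist(),c['fx'])
    np.savez(f'/tmp/{n}0.npz',P=cloud(c),im=c['image'])
E
```

```text
pics
{'t': 0.0, 'joints': array([-1.43360340e+00,  4.91549464e-01,  1.55945924e+00,  8.58069513e-06,
        1.09174370e+00, -1.05613814e-01]), 'qvel': array([-0.0002161 , -0.00075539, -0.00052872, -0.00012508, -0.00189241,
       -0.00033882]), 'tau': array([ 2.32234117e-03, -6.12631559e+01, -2.58184379e+01,  6.94011035e-02,
        4.81892203e-02, -6.11601854e-05]), 'eef_pos': array([ 150.24733523, -606.40329506,  214.06466591]), 'tcp_rot': array([-3.14044017e+00, -1.29825625e-04,  2.42802710e-01]), 'ft_force': array([0.26774808, 0.36018234, 0.32600673]), 'moment': array([ 0.00686712,  0.01312116, -0.02402175]), 'opening': 0.9991669668232334}
top [[-0.0, -1.0, 0.09, 398.07], [-1.0, 0.0, 0.01, -5.61], [-0.01, -0.09, -1.0, 1442.93], [0.0, 0.0, 0.0, 1.0]] 494.34564534258095
scene [[0.81, 0.32, -0.49, 1168.3], [0.58, -0.46, 0.67, -863.45], [-0.01, -0.82, -0.57, 847.12], [0.0, 0.0, 0.0, 1.0]] 510.9664328345036
```

View pics/top0.png

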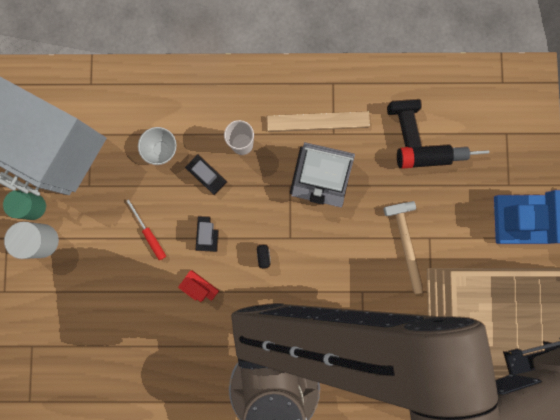

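View pics/scene0.png

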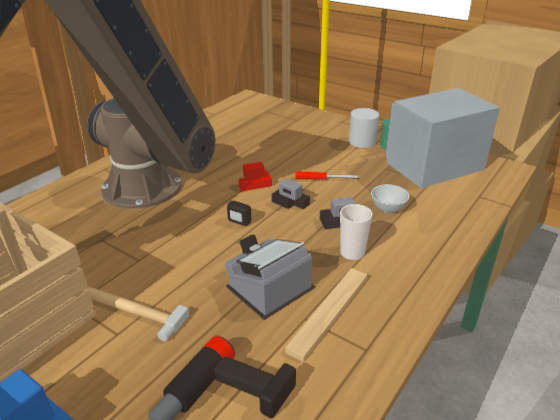

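The top view shows the cradle at (322,175) with its black knob at (317,196). There are three pack candidates: black ones at (206,174) and (207,234), and a red look-alike at (199,287). The (207,234) pack seems to have the notch, so I'll check that in an enlarged crop.

Run:
```python
from h import *
d=np.load('/tmp/top0.npz'); P,im=d['P'],d['im']
a=cv2.resize(im[150:260,170:240],None,fx=5,fy=5,interpolation=cv2.INTER_CUBIC)
b=cv2.resize(im[135:215,285:360],None,fx=5,fy=5,interpolation=cv2.INTER_CUBIC)
o=np.zeros((550,740,3),np.uint8); o[:550,:350]=a; o[:400,360:735]=b
cv2.imwrite('pics/crop.png',o)
for n,(u0,u1,v0,v1) in dict(A=(182,230,150,198),B=(190,224,212,256)).items():
    Q=P[v0:v1,u0:u1].reshape(-1,3)
    for lo,hi in((20,40),(60,80)):
        q=Q[(Q[:,2]>lo)&(Q[:,2]<hi)]
        r=cv2.minAreaRect(q[:,:2].astype(np.float32)); print(n,lo,len(q),np.median(q[:,2]).round(1),r, q[:,:2].mean(0).round(1))
Q=P[135:215,285:360]
# cradle
q=Q.reshape(-1,3); q=q[(q[:,2]>20)]; print(cv2.minAreaRect(q[:,:2].astype(np.float32)), q[:,2].max())
for v in range(140,212,5): print(v,[int(x) if x==x else -1 for x in P[v,290:358:5,2]])
g=im.max(2)<50; g[:180]=0; g[215:]=0; g[:,:300]=0; g[:,335:]=0
k=P[g]; k=k[k[:,2]>75]; print('knob',len(k),k.mean(0),np.median(k,0),cv2.minAreaRect(k[:,:2].astype(np.float32)))
```

```text
A 20 472 29.1 ((612.0422973632812, 197.16322326660156), (118.52848815917969, 55.928585052490234), 47.090152740478516) [608.3 193.6]
A 60 281 68.6 ((611.2212524414062, 196.2108154296875), (62.224388122558594, 35.896846771240234), 45.1116943359375) [611.1 196.2]
B 20 345 29.3 ((439.0096740722656, 190.5408935546875), (60.53510284423828, 99.4519271850586), 86.64448547363281) [429.6 191.2]
B 60 295 68.5 ((438.998046875, 190.48635864257812), (37.42063903808594, 61.47690963745117), 87.49784851074219) [439.5 190.2]
((597.843994140625, -136.93893432617188), (144.08274841308594, 160.31114196777344), 76.86458587646484) 135.73528598717462
140 [-2, -8, -3, -2, 1, 1, -3, 0, 0, 1, -2, -2, 0, 0]
145 [5, -2, -2, 98, 112, 100, 2, -2, -2, 1, -3, 1, 2, 0]
150 [0, -4, 6, 92, 127, 122, 127, 119, 115, 107, 91, 3, -5, -1]
155 [0, -3, 5, 118, 125, 119, 124, 126, 124, 124, 131, 121, 122, 0]
160 [0, -4, 78, 115, 122, 114, 118, 119, 124, 127, 123, 123, 121, -2]
165 [-4, -2, 76, 108, 109, 116, 110, 114, 114, 120, 115, 113, 93, -5]
170 [0, 3, 70, 100, 99, 99, 99, 111, 111, 112, 113, 111, 81, 4]
175 [0, 2, -1, 98, 98, 96, 102, 102, 111, 102, 106, 103, 0, 0]
180 [3, 52, 88, 87, 93, 97, 98, 97, 98, 99, 95, 105, 1, -4]
185 [0, 71, 57, 48, 87, 85, 88, 94, 96, 93, 98, 59, 3, -1]
190 [5, 70, 71, 74, 79, 89, 89, 52, 58, 88, 86, 4, -1, 0]
195 [2, 69, 58, 65, 72, 92, 86, 70, 75, 75, 66, 0, 0, 1]
200 [1, -2, -5, 2, 101, 97, 107, 66, 75, 69, 73, 2, 1, 1]
205 [-1, -3, -3, 0, 0, 0, -1, 1, -2, 63, 62, 0, -1, 0]
210 [3, -5, 0, 0, -5, 3, 3, -4, -3, 0, -2, 2, 3, 3]
knob 107 [ 533.23349266 -118.74278364   98.66315601] [ 530.20463534 -119.04008229  100.58609946] ((542.970458984375, -119.42689514160156), (36.34917449951172, 45.632572174072266), 82.0970230102539)
```

View pics/crop.png

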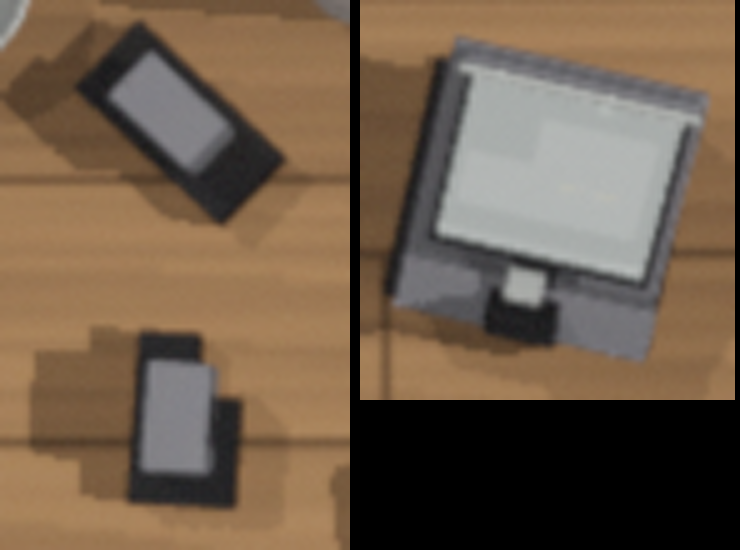

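The left crop settles it. The lower pack, at top-image (207,234), has the notched corner, and its grip measures 37x61 with a base of 60x100. The upper one, at (206,174), is a plain 56x118 and is the other pack. The red one at (199,287) is the look-alike. The cradle's yaw is about -13° and the knob is at roughly (530,-119). The tool stays vertical, so the pack will have to pivot 25° between the pads. I'll grip it across its y. First I move over the cradle.

```bash
cat >> h.py <<'E'
def plan(*ts):
    s=env.state(); p=np.array(s['eef_pos']); M=R.from_euler('xyz',s['tcp_rot']).as_matrix(); yaw=s['tcp_rot'][2]
    for t in ts:
        d=(M.T@(np.array(t[:3])-p))/1000
        dy=-(t[3]-yaw); dy=(dy+np.pi)%(2*np.pi)-np.pi
        print('->',t,'d',d.round(4).tolist(),'turn',round(dy,3))
E
python3 -m pendant '[[[1,0.04,-0.035,-0.03,0.1],[1,0.08,-0.07,-0.05,0.2],[1,0.115,-0.1,-0.058,0.3],[1,0.15,-0.13,-0.058,0.4],[1,0.185,-0.16,-0.058,0.47],[1,0.218,-0.192,-0.058,0.47],[1,0.25,-0.22,-0.06,0.47],[1,0.28,-0.247,-0.06,0.47]]]'
python3 -c "
from h import *
plan((470,-120,330,-.227)); print(env.read_camera('wrist')['tool_from_camera'])"
```

```text
t: 0.9
eef_pos: [363.5, -297.6, 274.8]
tcp_rot: [3.142, -0.0, -0.227]
ft_force: [0.1, -1.0, 0.5]
opening: 1.0
-> (470, -120, 330, -0.227) d [0.0639, -0.197, -0.0552] turn 0.0
[[ 2.85749674e-04 -9.61873398e-01 -2.73494944e-01  7.74323911e+01]
 [ 9.99999953e-01  2.45321455e-04  1.82019743e-04  1.28776364e+00]
 [-1.07985771e-04 -2.73494983e-01  9.61873423e-01 -1.69940674e+02]
 [ 0.00000000e+00  0.00000000e+00  0.00000000e+00  1.00000000e+00]]
```

```bash
python3 -m pendant '[[[0,0.015,-0.045,-0.01,0],[0,0.03,-0.09,-0.02,0],[0,0.045,-0.135,-0.03,0],[0,0.06,-0.18,-0.03,0],[0,0.085,-0.2,-0.03,0],[0,0.1,-0.2,-0.03,0],[0,0.1,-0.2,-0.03,0],[0,0.1,-0.2,-0.03,0]]]'
python3 - <<'E'
from h import *
c=cam('wrist'); P=cloud(c); im=c['image']; cv2.imwrite('pics/w1.png',im); np.savez('/tmp/w1.npz',P=P,im=im,W=c['W'],f=[c['fx'],c['cx'],c['cy']])
E
```

```text
t: 1.75
eef_pos: [504.6, -127.3, 304.1]
tcp_rot: [-3.142, 0.001, -0.227]
ft_force: [-0.6, -0.2, 1.2]
opening: 0.381
```

View pics/w1.png

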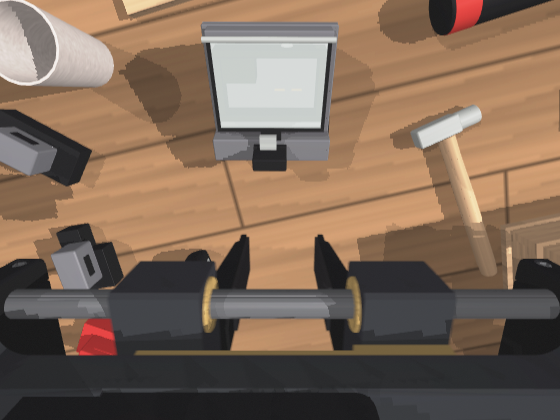

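The wrist view shows the cradle nearly square to the tool, with the knob at (270,158), the deck's front lip at rows 133-160, and the cover at (208-335, 40-130). Next I measure the deck frame.

Run:
```python
from h import *
d=np.load('/tmp/w1.npz'); P,im,W=d['P'],d['im'].astype(int),d['W']
# cover/rim plane pts -> tilt and yaw
q=P[60:120,220:320].reshape(-1,3); q=q[~np.isnan(q).any(1)]; m=q.mean(0); n=np.linalg.svd(q-m)[2][2]; n*=np.sign(n[2])
print('cover n',n,'tilt',np.degrees(np.arccos(n[2])),'yaw',np.degrees(np.arctan2(-n[1],-n[0])),m)
# knob
K=im.max(2)<60; M=np.zeros_like(K); M[135:178,245:295]=1; K&=M.astype(bool)
k=P[K]; k=k[k[:,2]>75]
yaw=np.radians(-13.0); c,s=np.cos(yaw),np.sin(yaw); t=np.radians(25)
for yd in(-13,-13.5): pass
D=np.array([[c*np.cos(t),s*np.cos(t),np.sin(t)],[-s,c,0],[-c*np.sin(t),-s*np.sin(t),np.cos(t)]]) # rows deck axes
kd=k@D.T; print('knob deck pct',np.percentile(kd,[2,10,50,90,98],axis=0).round(1))
# lip of deck: grey
A=P[20:165,195:345].reshape(-1,3); A=A[A[:,2]>40]; r=cv2.minAreaRect(A[:,:2].astype(np.float32)); print(r)
ad=A@D.T; print('deck pct',np.percentile(ad,[.5,2,50,98,99.5],axis=0).round(1))
for v in (140,150,155): 
    row=P[v,205:340]; ok=np.where(row[:,2]>40)[0]; a,b=row[ok[0]+1],row[ok[-1]-1]; print(v,ok[0]+205,ok[-1]+205,a.round(1),b.round(1),'yaw',np.degrees(np.arctan2((a-b)[1],(a-b)[0]))-90, 'deck',(D@a).round(1),(D@b).round(1))
```

```text
cover n [-0.40656414  0.09537204  0.90863071] tilt 24.68319327119739 yaw -13.201773926938504 [ 606.54938992 -138.88508232  108.37164094]
knob deck pct [[ 527.4  -15.9 -165.5]
 [ 530.   -13.6 -161.5]
 [ 539.1    1.6 -139.5]
 [ 540.4   18.9 -135.1]
 [ 551.7   21.5 -134.4]]
((600.7416381835938, -137.53916931152344), (144.30946350097656, 151.02699279785156), 76.99093627929688)
deck pct [[ 5.190e+02 -6.990e+01 -2.061e+02]
 [ 5.239e+02 -6.750e+01 -1.975e+02]
 [ 6.121e+02  3.000e-01 -1.651e+02]
 [ 6.662e+02  6.860e+01 -1.483e+02]
 [ 6.666e+02  7.180e+01 -1.357e+02]]
140 213 329 [568.3 -58.7  75.5] [ 537.  -194.4   75.9] yaw -12.989219240006136 deck [ 545.7   70.7 -171.1] [ 545.9  -68.6 -170.8]
150 214 328 [556.1 -55.5  71.2] [ 524.8 -191.3   72.2] yaw -12.95399349247819 deck [ 532.5   71.  -169.8] [ 533.   -68.4 -168.9]
155 215 327 [549.6 -54.1  67.4] [ 518.5 -189.4   68.5] yaw -12.941227399167815 deck [ 524.8   70.9 -170.4] [ 525.4  -67.9 -169.4]
```

```bash
cat >> h.py <<'E'
YAW=np.radians(-13.1); t25=np.radians(25); _c,_s=np.cos(YAW),np.sin(YAW)
D=np.array([[_c*np.cos(t25),_s*np.cos(t25),np.sin(t25)],[-_s,_c,0],[-_c*np.sin(t25),-_s*np.sin(t25),np.cos(t25)]])
H=np.array([_c,_s,0]); Y=D[1]; Z=np.array([0,0,1.])
E
python3 - <<'E'
from h import *
Dm=D
yaw0=np.radians(-13); c,s=np.cos(yaw0),np.sin(yaw0);t=t25
D0=np.array([[c*np.cos(t),s*np.cos(t),np.sin(t)],[-s,c,0],[-c*np.sin(t),-s*np.sin(t),np.cos(t)]])
pk=D0.T@np.array([609.6,1.2,-196]); kn=pk-77*D[0]+47*D[2]; print('pocket',pk,'knob',kn)
s=kn-5*H-5*Z
for y in(-44,-6): print(y); plan((*(s+y*Y+80*Z),-.2286),(*(s+y*Y),-.2286))
E
```

```text
pocket [ 619.30517795 -141.74630126   79.9917661 ] knob [ 531.98944226 -121.42729307   90.04662593]
-44
-> (np.float64(517.1469048920851), np.float64(-163.14897909286458), np.float64(165.0466259346357), -0.2286) d [0.0206, 0.0319, 0.1393] turn 0.001
-> (np.float64(517.1469048920851), np.float64(-163.14897909286458), np.float64(85.04662593463571), -0.2286) d [0.0206, 0.0319, 0.2193] turn 0.001
-6
-> (np.float64(525.7596545746856), np.float64(-126.13789233626063), np.float64(165.0466259346357), -0.2286) d [0.0206, -0.0061, 0.1393] turn 0.001
-> (np.float64(525.7596545746856), np.float64(-126.13789233626063), np.float64(85.04662593463571), -0.2286) d [0.0207, -0.0061, 0.2193] turn 0.001
```

```bash
python3 -m pendant '[[[0,0.02,0.032,0.04,0],[0,0.02,0.032,0.08,0],[0,0.0206,0.032,0.12,0],[0,0.0206,0.032,0.16,0],[0,0.0206,0.032,0.19,0],[0,0.0206,0.032,0.21,0],[0,0.0206,0.032,0.219,0],[0,0.0206,0.032,0.219,0]]]'
python3 -m pendant '[[[0,0,-0.006,0,0],[0,0,-0.012,0,0],[0,0,-0.018,0,0],[0,0,-0.024,0,0],[0,0,-0.03,0,0],[0,0,-0.035,0,0],[0,0,-0.038,0,0],[0,0,-0.038,0,0]]]'
python3 - <<'E'
from h import *
c=cam('wrist'); a=c['image'][0:250,120:420]; b=cam('scene')['image'][180:330,180:380]
o=np.zeros((300,800,3),np.uint8); o[:250,:300]=a; o[:300,400:800]=cv2.resize(b,(400,300)); cv2.imwrite('pics/w2.png',o)
E
```

```text
t: 2.6
eef_pos: [517.3, -163.3, 85.2]
tcp_rot: [-3.141, 0.001, -0.228]
ft_force: [0.2, 0.4, 0.2]
opening: 0.006
t: 3.4
eef_pos: [526.7, -125.6, 85.6]
tcp_rot: [-3.141, 0.0, -0.227]
ft_force: [-0.9, -0.1, 1.2]
opening: 0.008
```

View pics/w2.png

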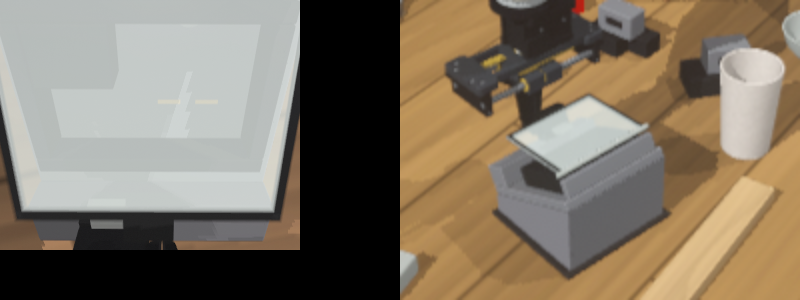

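The cover is lifting: in the scene view (right crop) it is well raised. I back off towards the pack and open the gripper.

```bash
python3 -m pendant '[[[0,-0.04,0,-0.015,0],[0,-0.07,-0.01,-0.05,-0.1],[0.5,-0.09,-0.04,-0.085,-0.25],[1,-0.1,-0.08,-0.12,-0.4],[1,-0.11,-0.12,-0.15,-0.55],[1,-0.12,-0.16,-0.17,-0.7],[1,-0.13,-0.2,-0.17,-0.85],[1,-0.14,-0.24,-0.17,-1.0]]]'
python3 - <<'E'
from h import *
plan((439,190,290,1.518))
c=cam('scene'); cv2.imwrite('pics/s3.png',cv2.resize(c['image'][130:330,180:440],None,fx=2,fy=2));
E
```

```text
t: 4.3
eef_pos: [443.9, 141.1, 256.3]
tcp_rot: [3.141, -0.001, 0.779]
ft_force: [-0.6, 0.4, -0.6]
opening: 0.455
-> (439, 190, 290, 1.518) d [0.0309, -0.0382, -0.0337] turn -0.739
```

View pics/s3.png

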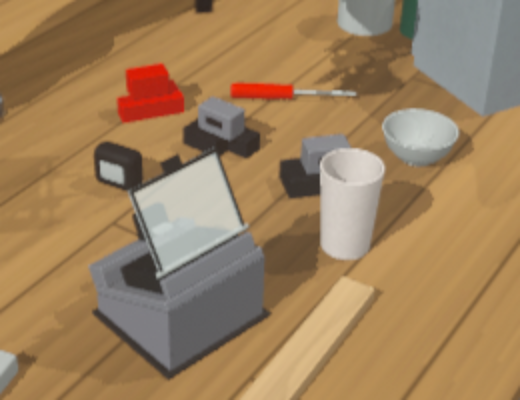

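The cover keeps swinging up and is clear of everything. I line up over the notched pack and measure it with the wrist camera.

```bash
python3 -m pendant '[[[1,0.01,-0.02,0,-0.15],[1,0.02,-0.038,0,-0.3],[1,0.031,-0.038,0,-0.45],[1,0.031,-0.038,0,-0.6],[1,0.031,-0.038,0,-0.739],[1,0.031,-0.038,0,-0.739],[1,0.031,-0.038,0,-0.739],[1,0.031,-0.038,0,-0.739]]]'
python3 - <<'E'
from h import *
c=cam('wrist'); P=cloud(c); im=c['image']; cv2.imwrite('pics/w4.png',im); np.savez('/tmp/w4.npz',P=P,im=im)
X,Yw,Zz=P[...,0],P[...,1],P[...,2]
box=(abs(X-439)<75)&(abs(Yw-190)<55)
for lo,hi in((24,36),(62,78)):
    m=box&(Zz>lo)&(Zz<hi); q=P[m]; print(lo,len(q),np.median(q[:,2]),cv2.minAreaRect(q[:,:2].astype(np.float32)))
    m2=cv2.erode(m.astype(np.uint8),np.ones((3,3))); q=P[m2>0]; print('  er',cv2.minAreaRect(q[:,:2].astype(np.float32)))
E
```

```text
t: 5.15
eef_pos: [439.9, 188.0, 255.5]
tcp_rot: [-3.141, 0.0, 1.508]
ft_force: [-0.3, 0.6, -0.8]
opening: 1.0
24 1602 29.93664286685805 ((439.0068664550781, 191.438232421875), (59.17850112915039, 100.10286712646484), 86.4107437133789)
  er ((439.2295837402344, 191.67076110839844), (56.187461853027344, 97.33892822265625), 87.1588363647461)
62 1706 69.8644538143241 ((439.2650451660156, 190.81060791015625), (36.50131607055664, 61.661380767822266), 86.56420135498047)
  er ((439.25439453125, 191.31747436523438), (33.84181213378906, 58.8388671875), 86.1684799194336)
```

View pics/w4.png

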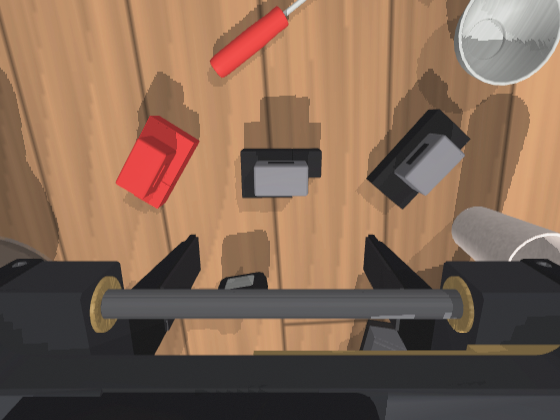

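Wrist view: the notched pack is at (281,173), with the notch bottom-right, which is world +x/-y as expected. The other pack is at (418,160) and the red look-alike at (158,162). Measured pack centre is (439.2,191.2) and yaw is -93.5°. I grasp it.

```bash
python3 -m pendant '[[[1,0.003,-0.001,0.05,0],[1,0.003,-0.001,0.1,0],[1,0.003,-0.001,0.14,0],[1,0.003,-0.001,0.17,0],[1,0.003,-0.001,0.195,0],[1,0.003,-0.001,0.21,0],[1,0.003,-0.001,0.2155,0],[1,0.003,-0.001,0.2155,0]]]'
python3 -m pendant '[[[0,0,0,0,0],[0,0,0,0,0],[0,0,0,0,0],[0,0,0,0,0],[0,0,0,0,0],[0,0,0,0,0],[0,0,0,0,0],[0,0,0,-0.01,0]]]'
python3 -m pendant '[[[0,0,0,-0.04,0],[0,0,0,-0.08,0],[0,0,0,-0.12,0],[0,0,0,-0.16,0],[0,0,0,-0.19,0],[0,0,0,-0.2,0],[0,0,0,-0.2,0],[0,0,0,-0.2,0]]]'
python3 - <<'E'
from h import *
plan((590,-135,240,-.2286+np.pi))
E
```

```text
t: 6.0
eef_pos: [439.0, 191.1, 39.7]
tcp_rot: [-3.141, 0.0, 1.511]
ft_force: [-0.6, 0.1, 1.1]
opening: 1.002
t: 6.8
eef_pos: [438.4, 191.0, 49.5]
tcp_rot: [-3.139, 0.001, 1.512]
ft_force: [-0.7, 0.1, -4.0]
opening: 0.649
t: 7.6
eef_pos: [438.4, 191.0, 248.7]
tcp_rot: [-3.139, 0.001, 1.512]
ft_force: [-0.1, 0.1, -6.0]
opening: 0.651
-> (590, -135, 240, 2.912992653589793) d [-0.3165, 0.1706, 0.0086] turn -1.401
```

```bash
python3 -m pendant '[[[0,-0.035,0.014,0,-0.14],[0,-0.07,0.028,0,-0.28],[0,-0.11,0.043,0,-0.42],[0,-0.15,0.058,0,-0.56],[0,-0.19,0.073,0,-0.7],[0,-0.23,0.09,0,-0.84],[0,-0.27,0.105,0,-0.98],[0,-0.308,0.12,0,-1.12]]]'
python3 -m pendant '[[[0,0,0,0,-0.14],[0,0,0,0,-0.28],[0,0,0,0,-0.281],[0,0,0,0,-0.281],[0,0,0,0,-0.281],[0,0,0,0,-0.281],[0,0,0,0,-0.281],[0,0,0,0,-0.281]]]'
python3 - <<'E'
from h import *
c=cam('wrist'); P=cloud(c); im=c['image']; cv2.imwrite('pics/w5.png',im); np.savez('/tmp/w5.npz',P=P,im=im)
E
```

```text
t: 8.4
eef_pos: [540.4, -125.2, 247.7]
tcp_rot: [-3.141, -0.004, 2.637]
ft_force: [0.0, 1.0, -4.4]
opening: 0.65
t: 9.2
eef_pos: [540.7, -123.2, 250.2]
tcp_rot: [-3.141, 0.0, 2.912]
ft_force: [-0.5, -0.2, -4.8]
opening: 0.646
```

View pics/w5.png

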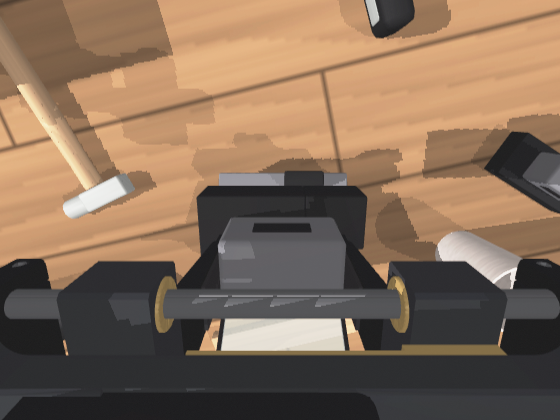

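The held pack is level in the pads and the cradle lies behind it. The deck lip shows at row 180, with the slid knob at (304,178). I check the pocket walls with the top camera.

Run:
```python
from h import *
c=cam('top'); P=cloud(c); im=c['image']; cv2.imwrite('pics/t6.png',cv2.resize(im[110:220,260:390],None,fx=5,fy=5,interpolation=cv2.INTER_CUBIC)); np.savez('/tmp/t6.npz',P=P,im=im,W=c['W'],f=[c['fx'],c['fy'],c['cx'],c['cy']])
```

```text
(no output)
```

View pics/t6.png

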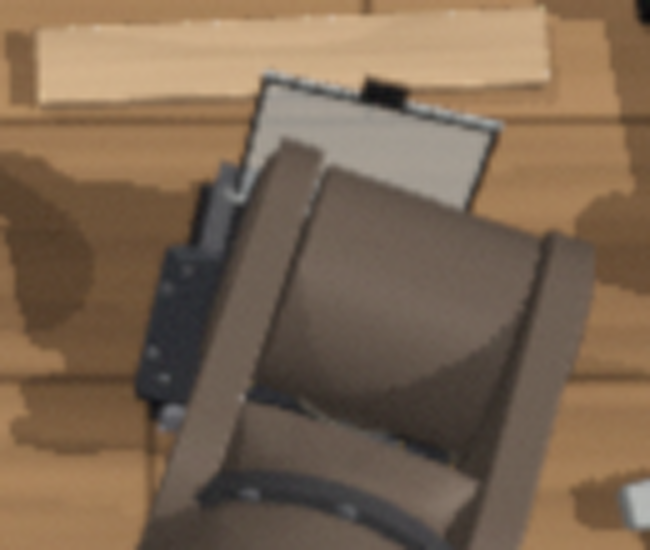

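The cover is fully open, leaning back with its tab at the far end, but the arm hides the pocket. I raise the arm and move beyond it so the wrist camera sees the pocket ahead of the held pack.

```bash
python3 -m pendant '[[[0,-0.015,0,-0.04,0],[0,-0.04,0,-0.08,0],[0,-0.07,0,-0.08,0],[0,-0.1,0,-0.08,0],[0,-0.13,0,-0.08,0],[0,-0.14,0,-0.08,0],[0,-0.14,0,-0.08,0],[0,-0.14,0,-0.08,0]]]'
python3 - <<'E'
from h import *
c=cam('wrist'); P=cloud(c); im=c['image']; cv2.imwrite('pics/w7.png',cv2.resize(im[0:240,140:440],None,fx=2.5,fy=2.5)); np.savez('/tmp/w7.npz',P=P,im=im,W=c['W'],f=[c['fx'],c['fy'],c['cx'],c['cy']])
E
```

```text
t: 10.1
eef_pos: [676.4, -154.9, 329.8]
tcp_rot: [3.142, -0.001, 2.913]
ft_force: [-0.3, 0.1, -4.3]
opening: 0.652
```

View pics/w7.png

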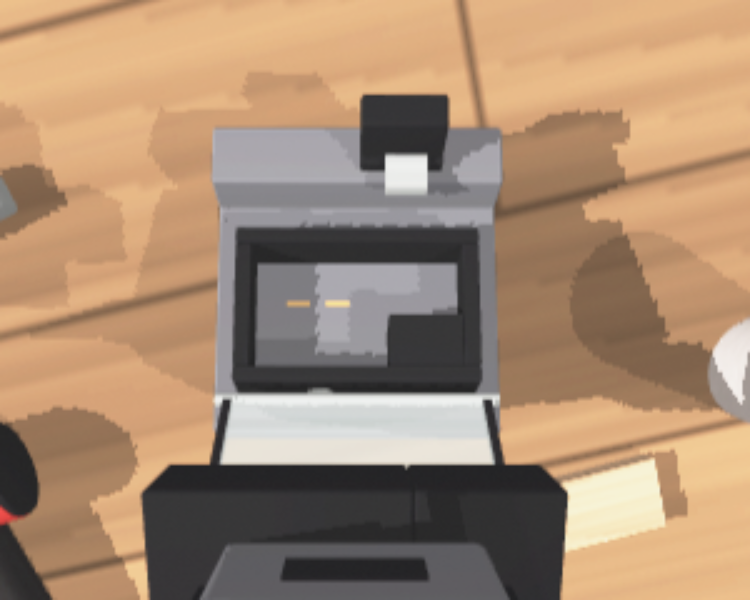

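This is a clear view of the open pocket. The black walls span crop (236-480, 228-390), the corner block is at (388-463, 315-365), and the steel contact is near (320,390). Next I locate the pocket in deck axes.

Run:
```python
from h import *
d=np.load('/tmp/w7.npz'); P,im=d['P'],d['im'].astype(int)
pk=np.array([619.3,-141.75,80.0]); Q=(P-pk)@D.T
v,u=np.mgrid[:420,:560]; reg=(u>140+228/2.5)&(u<140+490/2.5)&(v>88)&(v<158)
fl=reg&(abs(Q[...,2])<8)&(abs(Q[...,0])<40)&(abs(Q[...,1])<60)
# plane fit/ yaw from deck floor
q=P[cv2.erode(fl.astype(np.uint8),np.ones((5,5)))>0]; m=q.mean(0); n=np.linalg.svd(q-m)[2][2]; n*=np.sign(n[2]); print('floor tilt',np.degrees(np.arccos(n[2])),np.degrees(np.arctan2(-n[1],-n[0])), 'z',np.median((q-pk)@D[2]))
g=Q[fl]; print('floor x',np.percentile(g[:,0],[1,3,97,99]).round(1),'y',np.percentile(g[:,1],[1,3,97,99]).round(1),'z',np.median(g[:,2]))
w=reg&(im.max(2)<70)&(Q[...,2]>19)&(Q[...,2]<30); g=Q[w]
print('rim x',np.percentile(g[:,0],[1,3,97,99]).round(1),'y',np.percentile(g[:,1],[1,3,97,99]).round(1),'z',np.median(g[:,2]),len(g))
r=cv2.minAreaRect(g[:,:2].astype(np.float32)); print('rim rect in deck axes',r)
r=cv2.minAreaRect(Q[fl][:,:2].astype(np.float32)); print('floor rect',r)
# edge-based: outer edges of rim via profile of brightness at known z=24 plane
from numpy.linalg import inv
W=d['W'];fx,fy,cx,cy=d['f']; gray=im.mean(2)
def prof(y0,y1,xs,z,axis):
    out=[]
    for a in xs:
        vals=[]
        for b in np.linspace(y0,y1,15):
            dd=np.array([a,b,z]) if axis==0 else np.array([b,a,z])
            p=inv(W)@np.append(pk+D.T@dd,1); vals.append(gray[int(round(p[1]/p[2]*fy+cy)),int(round(p[0]/p[2]*fx+cx))])
        out.append(int(np.median(vals)))
    return out
print('outer -x',list(zip(range(-46,-33),prof(-30,30,range(-46,-33),24,0))))
print('outer -y',list(zip(range(-66,-53),prof(-20,20,range(-66,-53),24,1))))
print('outer +y',list(zip(range(53,66),prof(-20,20,range(53,66),24,1))))
print('floor -y',list(zip(range(-56,-46),prof(-15,10,range(-56,-46),0,1))))
print('floor +y',list(zip(range(46,56),prof(-20,0,range(46,56),0,1))))
print('floor +x',list(zip(range(24,36),prof(-45,10,range(24,36),0,0))))
```

```text
floor tilt 25.08549153665377 -13.28895615006904 z 0.1372483531771236
floor x [-32.  -31.8  22.9  39.1] y [-51.4 -50.1  47.4  50.9] z 0.25600109087018397
rim x [-38.1 -37.5  39.   39.3] y [-58.2 -57.3  57.   58.1] z 23.961736197661246 2676
rim rect in deck axes ((0.20067596435546875, 0.018131256103515625), (117.82447814941406, 79.11648559570312), 89.86676788330078)
floor rect ((3.4297523498535156, 0.5261726379394531), (118.48641967773438, 72.0798568725586), 89.94786071777344)
outer -x [(-46, 154), (-45, 154), (-44, 154), (-43, 154), (-42, 139), (-41, 99), (-40, 98), (-39, 70), (-38, 54), (-37, 54), (-36, 54), (-35, 55), (-34, 55)]
outer -y [(-66, 156), (-65, 155), (-64, 156), (-63, 155), (-62, 155), (-61, 156), (-60, 155), (-59, 83), (-58, 56), (-57, 55), (-56, 55), (-55, 55), (-54, 55)]
outer +y [(53, 55), (54, 55), (55, 55), (56, 55), (57, 55), (58, 55), (59, 84), (60, 126), (61, 127), (62, 127), (63, 126), (64, 127), (65, 127)]
floor -y [(-56, 52), (-55, 48), (-54, 39), (-53, 40), (-52, 83), (-51, 106), (-50, 127), (-49, 127), (-48, 127), (-47, 127)]
floor +y [(46, 154), (47, 140), (48, 140), (49, 140), (50, 140), (51, 128), (52, 52), (53, 50), (54, 50), (55, 52)]
floor +x [(24, 56), (25, 55), (26, 56), (27, 56), (28, 57), (29, 58), (30, 54), (31, 54), (32, 43), (33, 40), (34, 37), (35, 45)]
```

The pocket frame is confirmed to within about 0.5 mm. The plan is to touch the pack's uphill bottom edge to the +x rim. I then carry the pivot down-slope in an arc so the pack turns 25° between the pads, and after that lower it square to the deck.

```bash
cat >> h.py <<'E'
PK=np.array([619.3,-141.75,80.0]); YP=YAW+np.pi
def tcp(x,z,y=0): return (*(PK+x*D[0]+y*D[1]+z*D[2]-19*Z),YP)
def piv():
    s=env.state(); return (D@(np.array(s['eef_pos'])+19*Z-PK)).round(1), (D@np.array(s['ft_force'])).round(1), s['tcp_rot'][2]
E
python3 - <<'E'
from h import *
plan(tcp(32.7,130),tcp(32.7,93))
E
```

```text
-> (np.float64(594.6544055805523), np.float64(-136.01479052318768), np.float64(192.63962947368537), np.float64(2.912954521578536)) d [0.0837, -0.0002, 0.1377] turn -0.0
-> (np.float64(609.8843467004938), np.float64(-139.55890884128584), np.float64(159.10624135332932), np.float64(2.912954521578536)) d [0.0681, -0.0002, 0.1712] turn -0.0
```

```bash
python3 -m pendant '[[[0,0.045,0,0.0,0],[0,0.084,0,0.04,0],[0,0.084,0,0.08,0],[0,0.084,0,0.115,0],[0,0.0837,0,0.1377,0],[0,0.076,0,0.155,0],[0,0.068,0,0.171,0],[0,0.068,0,0.171,0]]]'
python3 -c "
from h import *
print(piv()); plan(tcp(32.7,90),tcp(32.7,88.5))"
```

```text
t: 10.95
eef_pos: [611.5, -139.8, 158.0]
tcp_rot: [3.142, -0.001, 2.913]
ft_force: [-0.7, -0.3, -4.8]
opening: 0.648
(array([33.7,  0.1, 91.3]), array([-2.6, -0.5, -4.1]), np.float64(2.912794861873643))
-> (np.float64(611.1192067912998), np.float64(-139.8462697859965), np.float64(156.38731799221938), np.float64(2.912954521578536)) d [0.0003, -0.0001, 0.0016] turn -0.0
-> (np.float64(611.7366368367029), np.float64(-139.98995025835183), np.float64(155.02785631166438), np.float64(2.912954521578536)) d [-0.0003, -0.0001, 0.003] turn -0.0
```

```bash
python3 -m pendant '[[[0,0,0,0.001,0],[0,0,0,0.002,0],[0,0,0,0.003,0],[0,0,0,0.004,0],[0,0,0,0.004,0],[0,0,0,0.004,0],[0,0,0,0.004,0],[0,0,0,0.004,0]]]'
python3 -c "
from h import *
print(piv())"
```

```text
t: 11.75
eef_pos: [611.0, -139.7, 156.3]
tcp_rot: [-3.141, 0.001, 2.913]
ft_force: [-3.2, 1.5, 6.4]
opening: 0.652
(array([32.6,  0.1, 90. ]), array([-0.4,  0.8,  7.3]), np.float64(2.9128643301844774))
```

```bash
python3 -m pendant '[[[0,0.001,0,0.0015,0],[0,0.0025,0,0.0025,0],[0,0.004,0,0.0035,0],[0,0.0055,0,0.0045,0],[0,0.007,0,0.0055,0],[0,0.0085,0,0.0063,0],[0,0.0095,0,0.007,0],[0,0.0095,0,0.007,0]]]'
python3 - <<'E'
from h import *
print(piv()); c=cam('scene'); cv2.imwrite('pics/s8.png',cv2.resize(c['image'][170:330,190:350],None,fx=3.5,fy=3.5,interpolation=cv2.INTER_CUBIC))
E
```

```text
t: 12.55
eef_pos: [602.6, -137.8, 149.8]
tcp_rot: [-3.141, 0.004, 2.913]
ft_force: [-1.4, 1.2, 7.8]
opening: 0.649
(array([22. ,  0.1, 87.7]), array([1.9, 0.8, 7.8]), np.float64(2.9128913368866414))
```

View pics/s8.png

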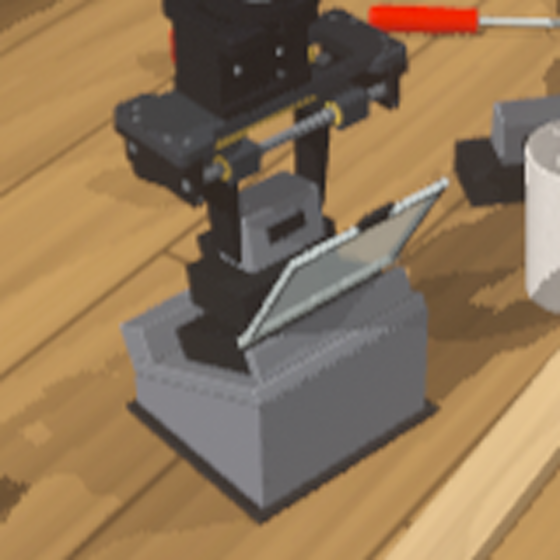

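The pack seems to be turning in the pads, and the forces are low. I continue the arc and then measure the tilt from the wrist depth.

```bash
cat >> h.py <<'E'
def tilt():
    c=cam('wrist'); P=cloud(c); im=c['image'].astype(int)
    s=env.state(); M=R.from_euler('xyz',s['tcp_rot']).as_matrix(); Q=(P-np.array(s['eef_pos']))@M
    for v0,v1,u0,u1 in((224,240,235,330),(195,212,210,350),(219,229,235,330),(250,285,235,330)):
        q=Q[v0:v1,u0:u1].reshape(-1,3); q=q[~np.isnan(q).any(1)]
        for _ in range(3):
            m=np.median(q,0); n=np.linalg.svd(q-q.mean(0))[2][2]; r=abs((q-q.mean(0))@n); q=q[r<=np.percentile(r,85)]
        n*=-np.sign(n[2]); print(v0,m.round(1),'n(tool)',n.round(3),'tilt',np.degrees(np.arctan2(n[0],-n[2])).round(1))
    return c
E
python3 -m pendant '[[[0,0.0015,0,0.0015,0],[0,0.003,0,0.003,0],[0,0.0045,0,0.0045,0],[0,0.006,0,0.006,0],[0,0.0075,0,0.007,0],[0,0.0085,0,0.0078,0],[0,0.0085,0,0.0078,0],[0,0.0085,0,0.0078,0]]]'
python3 - <<'E'
from h import *
print(piv()); c=tilt(); cv2.imwrite('pics/w9.png',c['image'])
E
```

```text
t: 13.4
eef_pos: [594.3, -135.9, 141.7]
tcp_rot: [-3.141, 0.004, 2.913]
ft_force: [0.0, 0.4, 5.3]
opening: 0.653
(array([10.9,  0.1, 83.9]), array([2.2, 0.4, 4.9]), np.float64(2.9128411067456157))
224 [ 17.7  -1.  -13.8] n(tool) [-0.973 -0.    -0.231] tilt -76.6
195 [14.  -2.4 55.6] n(tool) [-0.832  0.001 -0.555] tilt -56.3
219 [12.7 -0.4 14.6] n(tool) [ 0.331  0.001 -0.943] tilt 19.4
250 [  6.2  -1.  -30.1] n(tool) [ 0.33   0.002 -0.944] tilt 19.3
```

View pics/w9.png

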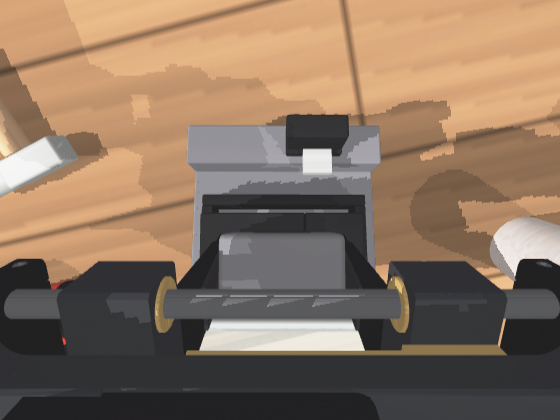

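Wrist view: the pack sits over the pocket and is tilted toward the deck, by 19.3° measured on the grip top. Another 5.7° is needed.

```bash
python3 -m pendant '[[[0,0.001,0,0.0015,0],[0,0.002,0,0.003,0],[0,0.003,0,0.0045,0],[0,0.004,0,0.0055,0],[0,0.0045,0,0.0065,0],[0,0.0045,0,0.0065,0],[0,0.0045,0,0.0065,0],[0,0.0045,0,0.0065,0]]]'
python3 - <<'E'
from h import *
print(piv()); tilt()
E
```

```text
t: 14.25
eef_pos: [590.0, -135.0, 136.1]
tcp_rot: [-3.141, 0.004, 2.913]
ft_force: [-3.3, -0.7, 14.9]
opening: 0.651
(array([ 4.5, -0.1, 80.8]), array([ 3.5, -1.4, 14.8]), np.float64(2.9125678758483664))
224 [ 19.   -1.  -21.7] n(tool) [-0.97   0.001 -0.243] tilt -75.9
195 [12.8 -2.4 50.9] n(tool) [-1.    -0.    -0.004] tilt -89.8
219 [11.9 -1.  16.4] n(tool) [ 0.547 -0.001 -0.837] tilt 33.1
250 [  6.5  -1.5 -30.5] n(tool) [ 0.434 -0.004 -0.901] tilt 25.7
```

The tilt is now 25.7°. Before lowering, I check where the pack sits relative to the pocket, using the grip top's extent in deck axes.

```bash
cat >> h.py <<'E'
def grip(c=None):
    c=c or cam('wrist'); P=cloud(c); Q=(P-PK)@D.T
    v,u=np.mgrid[:420,:560]; reg=(u>200)&(u<365)&(v>215)&(v<335)
    z=Q[...,2]; zt=np.nanmedian(z[255:280,250:320]); m=reg&(abs(z-zt)<3)&(abs(Q[...,1])<45)&(abs(Q[...,0])<40)
    g=Q[m]; print('top z',zt.round(1),'x',np.percentile(g[:,0],[1,5,50,95,99]).round(1),'y',np.percentile(g[:,1],[1,3,97,99]).round(1),len(g))
    print(' rect',cv2.minAreaRect(g[:,:2].astype(np.float32)))
    b=(u>185)&(u<375)&(v>185)&(v<235)&(abs(z-(zt-40))<3); g=Q[b]
    if len(g)>20: print(' base top z',np.median(g[:,2]).round(1),'xmin',np.percentile(g[:,0],[1,5]).round(1),'y',np.percentile(g[:,1],[1,3,97,99]).round(1),len(g))
E
python3 - <<'E'
from h import *
c=cam('wrist'); grip(c)
E
```

```text
top z 93.9 x [-12.8 -11.7   0.3  12.4  13.3] y [-33.9 -31.4  28.6  31.2] 7417
 rect ((0.10825538635253906, -1.1429443359375), (78.16500091552734, 26.93397331237793), 89.99969482421875)
 base top z 53.6 xmin [-24.9 -24.7] y [-50.2 -48.4  45.6  47.3] 2387
```

Run:
```python
from h import *
c=cam('wrist'); gray=c['image'].mean(2); W=np.linalg.inv(c['W'])
def px(d):
    p=W@np.append(PK+D.T@np.array(d,float),1); return p[0]/p[2]*c['fx']+c['cx'],p[1]/p[2]*c['fy']+c['cy']
for x in(-38,-36,-34): 
    for sgn in(-1,1):
        print(x,sgn,[(y,int(gray[int(round(px((x,sgn*y,24))[1])),int(round(px((x,sgn*y,24))[0]))])) for y in range(54,64)])
print('deck edges', [(y,int(gray[int(round(px((-50,y,24))[1])),int(round(px((-50,y,24))[0]))])) for y in [-76,-75,-74,-73,-72,-71,-70,-69,-68,68,69,70,71,72,73,74,75,76]])
v=int(round(px((-22,0,54))[1])); 
print('base row',v,[(y,int(gray[v,int(round(px((-22,y,54))[0]))])) for y in list(range(-56,-45))+list(range(44,56))])
```

```text
-38 -1 [(54, 52), (55, 52), (56, 52), (57, 52), (58, 52), (59, 80), (60, 153), (61, 153), (62, 153), (63, 153)]
-38 1 [(54, 44), (55, 44), (56, 45), (57, 44), (58, 45), (59, 77), (60, 124), (61, 124), (62, 124), (63, 124)]
-36 -1 [(54, 53), (55, 53), (56, 53), (57, 53), (58, 52), (59, 60), (60, 153), (61, 153), (62, 152), (63, 153)]
-36 1 [(54, 44), (55, 46), (56, 45), (57, 45), (58, 45), (59, 63), (60, 124), (61, 125), (62, 124), (63, 124)]
-34 -1 [(54, 55), (55, 56), (56, 55), (57, 55), (58, 54), (59, 56), (60, 154), (61, 153), (62, 154), (63, 153)]
-34 1 [(54, 46), (55, 46), (56, 46), (57, 46), (58, 47), (59, 57), (60, 124), (61, 125), (62, 125), (63, 125)]
deck edges [(-76, 141), (-75, 140), (-74, 140), (-73, 140), (-72, 140), (-71, 140), (-70, 141), (-69, 142), (-68, 142), (68, 114), (69, 114), (70, 114), (71, 114), (72, 114), (73, 113), (74, 113), (75, 114), (76, 113)]
base row 222 [(-56, 161), (-55, 154), (-54, 154), (-53, 154), (-52, 154), (-51, 53), (-50, 52), (-49, 51), (-48, 52), (-47, 52), (-46, 52), (44, 45), (45, 46), (46, 47), (47, 46), (48, 44), (49, 45), (50, 44), (51, 96), (52, 125), (53, 125), (54, 125), (55, 123)]
```

By edge brightness the pack's y edges (±50.6) and the wall's (±59.4) are concentric. The pack's x is about +5. I lift slightly off the rim, shift 5 mm down-slope, and re-measure.

```bash
python3 -m pendant '[[[0,0.001,0,-0.0025,0],[0,0.002,0,-0.003,0],[0,0.004,0,-0.002,0],[0,0.005,0,-0.001,0],[0,0.0058,0,-0.0006,0],[0,0.0058,0,-0.0006,0],[0,0.0058,0,-0.0006,0],[0,0.0058,0,-0.0006,0]]]'
python3 - <<'E'
from h import *
print(piv()); c=tilt(); grip(c)
E
```

```text
t: 15.2
eef_pos: [583.3, -133.3, 134.4]
tcp_rot: [-3.142, 0.0, 2.913]
ft_force: [0.2, 0.2, -4.9]
opening: 0.648
(array([-2.5,  0.1, 82.1]), array([-1.9,  0.3, -4.5]), np.float64(2.9128178783938248))
224 [ 18.7  -1.  -22.4] n(tool) [-0.971  0.    -0.241] tilt -76.1
195 [ 8.8 -3.3 75.6] n(tool) [ 0.429  0.001 -0.903] tilt 25.4
219 [11.9 -1.  16.5] n(tool) [ 0.456 -0.    -0.89 ] tilt 27.1
250 [  6.4  -1.  -30.4] n(tool) [ 0.425 -0.001 -0.905] tilt 25.1
top z 95.2 x [-19.7 -18.2  -6.6   5.5   6.5] y [-34.1 -31.3  28.9  31.5] 7374
 rect ((-6.544414043426514, -1.2417411804199219), (77.76911163330078, 26.45547103881836), 89.99309539794922)
 base top z 55.0 xmin [-31.9 -31.7] y [-50.  -48.2  45.8  47.6] 2440
```

```bash
python3 -m pendant '[[[0,-0.0015,0,-0.0007,0],[0,-0.0015,0,-0.0007,0],[0,-0.0026,0,0.0017,0],[0,-0.0036,0,0.0037,0],[0,-0.0046,0,0.0059,0],[0,-0.0056,0,0.008,0],[0,-0.0066,0,0.0102,0],[0,-0.0066,0,0.0102,0]]]'
python3 - <<'E'
from h import *
print(piv()); c=tilt(); grip(c)
E
```

```text
t: 16.05
eef_pos: [589.7, -134.7, 123.8]
tcp_rot: [-3.142, -0.0, 2.913]
ft_force: [-0.4, 0.2, -4.9]
opening: 0.651
(array([-1. ,  0.1, 69.8]), array([-2.5,  0.1, -4.3]), np.float64(2.912805088531808))
224 [ 18.6  -1.  -22.2] n(tool) [-0.971  0.001 -0.24 ] tilt -76.1
195 [14.1 -3.  63.7] n(tool) [-1.     0.    -0.024] tilt -88.6
219 [12.1 -1.6 16.7] n(tool) [ 0.476 -0.    -0.879] tilt 28.5
250 [  6.2  -0.6 -30.3] n(tool) [ 0.42  -0.001 -0.907] tilt 24.9
top z 82.9 x [-18.2 -16.7  -4.7   7.    7.9] y [-33.8 -31.2  28.9  31.5] 7367
 rect ((-5.083162307739258, -0.8873634338378906), (78.01709747314453, 26.433277130126953), 89.99384307861328)
 base top z 42.7 xmin [-30.4 -30.3] y [-50.  -48.1  45.8  47.6] 2436
```

It entered freely, with the underside about 12.7 mm above the floor, no contact force and 24.9° of tilt. I press home along the deck normal.

```bash
python3 -m pendant '[[[0,-0.0008,0,0.0018,0],[0,-0.0017,0,0.0036,0],[0,-0.0025,0,0.0054,0],[0,-0.0034,0,0.0073,0],[0,-0.0042,0,0.0091,0],[0,-0.0051,0,0.0109,0],[0,-0.0059,0,0.0127,0],[0,-0.0059,0,0.0127,0]]]'
python3 - <<'E'
from h import *
print(piv()); c=tilt(); grip(c)
E
```

```text
t: 16.9
eef_pos: [594.2, -135.6, 111.8]
tcp_rot: [3.141, -0.003, 2.913]
ft_force: [-7.1, 3.3, 2.6]
opening: 0.653
(array([-2. ,  0.3, 56.9]), array([-5.8,  1.6,  5.6]), np.float64(2.9129627167500534))
224 [ 19.   -1.  -21.9] n(tool) [-0.969 -0.    -0.246] tilt -75.8
195 [17.9 -2.3 50.9] n(tool) [-0.999  0.001 -0.038] tilt -87.8
219 [12.1 -1.6 16.3] n(tool) [ 0.428  0.003 -0.904] tilt 25.3
250 [  6.3  -1.  -30.6] n(tool) [ 0.424  0.001 -0.906] tilt 25.1
top z 70.1 x [-19.1 -18.   -6.    6.1   7. ] y [-33.4 -31.   29.1  31.7] 7442
 rect ((-6.226138114929199, -0.6114425659179688), (26.950172424316406, 77.64830017089844), 0.13548438251018524)
 base top z 30.1 xmin [-31.4 -31.2] y [-49.7 -48.   46.1  47.8] 2386
```

Grip top is at 70.1 and base top at 30.1, so the pack is on the floor. I press 2.5 mm more to confirm it is solid, then release and retreat straight up.

```bash
python3 -m pendant '[[[0,-0.0005,0,0.0011,0],[0,-0.001,0,0.0022,0],[0,-0.001,0,0.0022,0],[0,-0.001,0,0.0022,0],[0,-0.001,0,0.0022,0],[0,-0.001,0,0.0022,0],[0,-0.001,0,0.0022,0],[0,-0.001,0,0.0022,0]]]'
python3 -c "
from h import *
print(piv()); grip()"
python3 -m pendant '[[[1,0,0,-0.002,0],[1,0,0,-0.003,0],[1,0,0,-0.003,0],[1,0,0,-0.003,0],[1,0,0,-0.003,0],[1,0,0,-0.003,0],[1,0,0,-0.003,0],[1,0,0,-0.003,0]]]'
```

```text
t: 17.75
eef_pos: [594.3, -135.6, 111.7]
tcp_rot: [3.142, -0.004, 2.913]
ft_force: [-20.8, 5.2, 27.7]
opening: 0.65
(array([-1.9,  0.4, 56.8]), array([-7.7,  0.4, 34.2]), np.float64(2.9129810100997817))
top z 70.1 x [-19.5 -17.9  -5.9   6.2   7.2] y [-33.6 -30.9  29.1  31.9] 7494
 rect ((-6.120466232299805, -0.6895637512207031), (26.906816482543945, 77.96235656738281), 0.10483755171298981)
 base top z 30.1 xmin [-31.2 -31.1] y [-49.6 -47.8  45.9  47.8] 2380
t: 18.6
eef_pos: [596.4, -136.3, 112.2]
tcp_rot: [-3.142, -0.0, 2.913]
ft_force: [-0.7, -0.2, -0.8]
opening: 0.998
```

It is solid: 34 N with no movement. Retreat and check.

```bash
python3 -m pendant '[[[1,0,0,-0.03,0],[1,0,0,-0.07,0],[1,0,0,-0.11,0],[1,0,0,-0.15,0],[1,0,0,-0.18,0],[1,-0.01,0,-0.21,0],[1,-0.03,0,-0.22,0],[1,-0.05,0,-0.22,0]]]'
python3 -m pendant '[[[1,-0.03,0,0,0],[1,-0.03,0,0,0],[1,-0.03,0,0,0],[1,-0.03,0,0,0],[1,-0.03,0,0,0],[1,-0.03,0,0,0],[1,-0.03,0,0,0],[1,-0.03,0,0,0]]]'
python3 - <<'E'
from h import *
c=cam('wrist'); im=c['image']; cv2.imwrite('pics/w10.png',cv2.resize(im[0:300,120:460],None,fx=2,fy=2))
P=cloud(c); Q=(P-PK)@D.T; z=Q[...,2]; near=(abs(Q[...,0])<40)&(abs(Q[...,1])<58)
m=near&(abs(z-70)<4)
g=Q[m]; print(len(g),'top z',np.median(g[:,2]),cv2.minAreaRect(g[:,:2].astype(np.float32)))
q=P[cv2.erode(m.astype(np.uint8),np.ones((5,5)))>0]; n=np.linalg.svd(q-q.mean(0))[2][2]; n*=np.sign(n[2]); print('n deck',(D@n).round(4))
m=near&(abs(z-30)<3)&(im.max(2)<75); g=Q[m]; print('base',len(g),np.median(g[:,2]),cv2.minAreaRect(g[:,:2].astype(np.float32)))
E
```

```text
t: 19.4
eef_pos: [646.0, -147.8, 335.0]
tcp_rot: [-3.141, 0.004, 2.913]
ft_force: [-0.8, -0.5, -0.4]
opening: 1.003
t: 20.2
eef_pos: [674.2, -154.4, 332.6]
tcp_rot: [-3.141, 0.0, 2.913]
ft_force: [-0.4, -0.6, 0.2]
opening: 1.001
1817 top z 69.98915061359197 ((-0.6428489685058594, -1.1637935638427734), (61.79811477661133, 35.27394485473633), 89.66183471679688)
n deck [ 6.e-04 -4.e-04  1.e+00]
base 1471 30.03618309424584 ((-0.9437637329101562, -0.9409027099609375), (59.85745620727539, 100.22245788574219), 0.19242443144321442)
```

The pack is seated: x -0.9, y -0.9, square to the deck, top at 70.0. I make one numeric check of the cover and the other pack, then hand in.

Run:
```python
from h import *
P=cloud(cam('scene')); Q=(P-PK)@D.T
m=(Q[...,0]>55)&(Q[...,0]<150)&(abs(Q[...,1])<60)&(Q[...,2]>35)&(Q[...,2]<110)&(P[...,2]<225)
g=Q[m]; a=np.arctan2(g[:,2]-28,g[:,0]-50); print('cover pts',len(g),'angle rad',np.pi-np.percentile(a,[10,50,90]))
T=cloud(cam('top')); b=(abs(T[...,0]-611)<60)&(abs(T[...,1]-196)<60)&(T[...,2]>60)&(T[...,2]<80); print('other grip',T[b][:,:2].mean(0),b.sum())
print(env.job_done())
```

```text
cover pts 601 angle rad [2.56403896 2.52434953 2.50473441]
other grip [611.14829265 196.07522297] 282
the job is handed in; nothing more can be done
None
```

The job is handed in at about 20 s of the 64 s allowed: the notched battery pack is fully home in the charging pocket and the dust cover is open. `job_done()` gives no verdict, so the outcome rests on my own checks below.

I slid the latch with the closed fingers and the cover sprang open. I then gripped the notched pack across its long side. The tool can only point straight down, so I turned the pack 25° between the pads by levering its uphill edge on the pocket rim. After that I lowered it square to the deck, pressed it to the floor, let go and backed away.

Last checks:
- **Seating:** the pack is about 0.9 mm off centre along both deck x and y, against the 4 mm limit. The grip top is 70.0 mm above the floor, so the pack's centre is 35 mm out. A 34 N press did not move it.
- **Alignment:** the grip top is within 0.001 rad of the deck, and the yaw is within about 0.006 rad.
- **Cover:** measured at about 2.5 rad, fully open.
- **Other pack:** it has not moved; its grip measures (611,196), the same as at the start.
- **Gripper:** it is open and well clear of everything.

**Not checked or in disagreement:**
- The final close-up could not be viewed because the 12-picture limit was reached, so the end check is by depth measurement only.
- I did not re-measure the other things on the bench. The arm made no unexpected contact.
- The depth extents put the pack about 1 mm to the -y side, while image edges before insertion showed it centred. Both are well within tolerance.

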